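# Open the drive box and hold the belt tensioner back

### The arm

A 6-joint arm with a two-finger parallel gripper is mounted at the origin on the work surface; the furniture and walls round the work are solid. World frame = base frame: x ahead of the robot, y to its left, z up, the work surface at z = 0. Lengths are in m, angles in rad, forces in N, time in s.
With the tool pointing down it reaches from about 0.35 to 0.975 m from the base axis. Payload 4.9 kg.
Tool frame: the origin (TCP) lies on the centre line of the jaws, within the pads' length; the fingertips stand ctrl.tcp_to_tips ahead of it and the grasp point (between the pads) lies 3 mm ahead of it (ctrl.tcp_to_tips is the distance from the TCP to the fingertips, in m); z points along the fingers, y is the direction in which the jaws open and shut (so a half turn about z gives the same grasp; the last joint's range is limited). The gripper opens to 85 mm and grips with 20 to 120 N. Pads are 22 mm wide; open, the fingers measure 114 mm over their backs; the gripper's body (76 mm by 85 mm) begins 54 mm behind the grasp point. The pads swing forward as they close: fully open they stand 13 mm farther back than shut.
Start: joints at [1.161, 0.053, 1.613, -0, 1.476, -0.119], TCP at [0.179, 0.599, 0.253] pointing down, gripper open.
Joint ranges: [-3.01, 3.01], [-1.01, 2.22], [0.06, 2.58], [-1.02, 4.17], [0.09, 2.62], [-3.14, 3.14]. Speed limits (rad/s): [2.57, 2.57, 3.14, 3.14, 3.14, 3.14].

### API

Orientations are given as a rotation vector (axis times angle).
In Python, from station import ctrl, vision gives the robot as it stands.
- The arm moves only by the tool jog_arm, never from a script. Its argument "deltas" is a list of rows, each a list of 7 numbers: the turn, a rotation vector about the tool's x, y, z in rad, then the shift along the tool's x, y, z in cm, then the opening, from 0 (shut) to 1 (fully open). A call has 1 to 12 rows; each row shifts and turns the commanded pose from where the row before left it, along the tool's axes as they then stand; what a row does not reach is not made up. A row lasts 1/12 s, in which the tool goes at most 41.7 mm and 7.16 degrees, less where a joint would pass 70% of its speed; a pose out of reach is approached as far as the arm can. A call with a gripper value outside its range is refused whole. The fingers move at their own pace and stop on an object; "grip_force" is the grip in N (left out, the last holds). Time passes only in rows, so rows that do not move let the fingers close. It gives the time, the measured TCP pose, the force and the opening at its end, in the units of the state.
- ctrl.get_obs(): the state, without advancing time (a new reading comes with each control period).
- vision.get_image(name): name is "side" or "top"; returns (picture, depth): 420x560x3 uint8, red, green, blue; 420x560 float32, m along the optical axis (not along the pixel's ray), 0 where there is no reading.
- vision.calibration(name): a dict with "fx", "fy", "cx", "cy" (pixels), "dist" ([k1, k2, p1, p2, k3] as OpenCV has them; the pictures are not rectified), "rvec" (rotation vector, rad) and "tvec" (3), from world to camera coordinates, as OpenCV has them. Camera axes: x right, y down, z forward; pixel columns grow to the right and rows downward; lengths in m; the calibration is good to about 2 mm. A picture is of the moment at which its call begins. calibration takes no time and is no camera call.
- ctrl.finish_job(): hands the job in, once; it reports no verdict.
The state is a dict: "t": time; "q": joint angles; "dq": joint speeds; "effort": joint torques, N m; "tool_pos": TCP position; "tool_rot": TCP orientation; "contact_force": force on the tool from outside, world axes, zero at the start; "wrist_torque": the same for the moment, N m; "opening": finger opening in m.
Only numpy, scipy, OpenCV 4.12 (cv2) and the standard library are available. Lean on these libraries where they do the work, as an engineer would, in place of code of your own. Each camera call takes 0.05 s, during which the arm holds its last target. There are 200 camera calls.

### The job

I want to slip a new belt into the drive box standing in the wooden drawer frame: lift its loose lid off by the knob and lay it down gently, flat on the bench with the knob up, clear of the box. Then take hold of the spring-loaded tensioner arm inside by its upright pin, swing it against its spring, toward the wall of the box nearest the robot, all the way to its stop, and finish while still holding it there, since it springs back if let go. Leave the oil can, the glue bottle and the tape measure where they stand.

Things in the scene. Friction and masses are not known exactly. Their poses are not given: they have to be found in the camera images.
- drive_box: Grey drive box fixed to the bench in the far bay of the wooden drawer frame (rails 99 mm high). 150 mm (x, front to back) by 184 mm (y), 100 mm high, walls 4 mm, open-topped under the lid. Origin: centre of its underside; its -x side is its front, facing the robot within 0.3 rad; z up. Inside, lower than 66 mm above the bench but for the arm's pin: two fixed pulleys, two stop pegs, the spring arm.
- lid: Loose aluminium lid on the box, 156 x 190 mm (x, y, parallel to the box's), 10 mm thick with ribs underneath, 0.3 kg. Origin: centre of the ribs' underside, 94 mm above the bench on the box (ribs hang 6 mm in, 4 mm play), 0 when flat on the bench; z up. It fits, long side along y, on the open bench right of the frame and nearer than the raised bench hook board, about x 0.36, y -0.27.
- lid_knob (a point): Centre of the grip of the lid's round black knob, above the lid's middle, 40 mm above the lid's origin. The knob's head is 30 mm in diameter, from 28 to 52 mm above the lid's origin, on a thinner neck.
- pivot_axis (a point): Point on the vertical axis on which the spring arm turns, fixed to the box, at the same height as pull_pin (80 mm above the bench).
- pull_pin (a point): Point on the axis of the upright steel pin at the free end of the spring arm, 80 mm above the bench, 75 mm from the pivot axis. The bare pin is round, 16 mm in diameter, 59 to 96 mm above the bench, over a black roller of 26 mm. At rest it is near the box's middle; at the stop its axis is 33 mm from the front wall's inner face. It can turn between gripping fingers.
- spring_arm (a joint): Angle of the spring arm about its vertical axis, rad: 0 at rest, where its spring holds it, 0.80 at its forward stop. Growing values turn it clockwise seen from above, so the pin moves toward the box's front wall. The spring asks about 2.7 N at the pin to start and 7.5 N at the stop; let go, the arm springs back to 0.
- oil_can: Oil can with a bent spout, 62 x 83 mm, 142 mm high, standing in the same bay to the left of the box. Origin: centre of its underside.
- glue_bottle: Upright glue bottle, 43 x 56 mm, 194 mm high, standing right of the drawer frame toward the back of the bench. Origin: centre of its underside.
- tape_measure: Tape measure, 37 x 82 x 65 mm, standing just right of the drawer frame. Origin: centre of its underside.

How it is judged:
On the way, in this order (a step that is already met when the one before it is completed fails the run):
1. the lid is lifted at least 30 mm off the box (z of lid in the frame of drive_box above 0.124 m and contact force between lid and drive_box below 0.1 N), for 0.2 s.
2. the lid lies flat on the bench, knob up, let go and at rest, clear of the box (height (world z) of lid between -0.006 and 0.012 m and angle between lid's own z axis and vertical below 0.08 rad and linear speed of lid below 0.03 m/s and contact force between the fingers and lid below 0.1 N and contact force between lid and drive_box below 0.1 N), for 0.3 s.
3. the spring arm is held at its forward stop (value of joint spring_arm above 0.74 rad and velocity of joint spring_arm below 0.2 rad/s and contact force between the fingers and drive_box above 1.5 N), for 0.5 s.
At the end, for the whole second after the job is handed in: The fingers hold the spring arm within 0.06 rad of its forward stop (joint above 0.74), still, with over 1.5 N; the lid lies flat on the bench, knob up (origin under 12 mm high, tilt under 0.08 rad), at rest, touched by neither fingers nor box (all of step 2 and all of step 3); the arm keeps its last pose, push and grip.
It fails at once if the oil can is shoved more than 40 mm or knocked over (distance of oil_can from where it was at the start of the episode above 0.04 m or angle between oil_can's own z axis and vertical above 0.5 rad).
It fails at once if the glue bottle is shoved more than 40 mm or knocked over (distance of glue_bottle from where it was at the start of the episode above 0.04 m or angle between glue_bottle's own z axis and vertical above 0.5 rad).
It fails at once if the tape measure is shoved more than 40 mm or knocked over (distance of tape_measure from where it was at the start of the episode above 0.04 m or angle between tape_measure's own z axis and vertical above 0.5 rad).
It fails at once if the lid is dropped onto the bench (faster than 0.7 m/s within 40 mm of it) (height (world z) of lid below 0.04 m and linear speed of lid above 0.7 m/s).
It also fails if it takes over 58 s, if anything falls off the work surface, if the arm or the gripper's body presses on something with over 40 N, if the wrist force passes 120 N, or if a joint passes its speed limit or range.

## Working session

There is one attempt and no reset: what is moved stays moved. The work goes in short steps, Python scripts to look and compute and a tool call to move; the robot and the scene stay as the last step left them, time stands still between calls to the robot, and variables do not carry over. Pictures are saved under pics/ and viewed, about 8 in all and at most 12, crops included, and the job is handed in when it is done.

Besides the shell and the picture viewer there is one more tool, called after "Emit:" by a JSON object that holds its "name" and its "arguments", one argument or row to a line. jog_arm: Moves the arm, as the interface text tells. Its arguments: {"type":"object","properties":{"deltas":{"type":"array"},"grip_force":{"type":"number"}},"required":["deltas"]}

```bash
ls; mkdir -p pics
cat > h.py <<'E'
import numpy as np, cv2
from station import ctrl, vision
def cal(n):
    c=vision.calibration(n);K=np.array([[c['fx'],0,c['cx']],[0,c['fy'],c['cy']],[0,0,1.]])
    R=cv2.Rodrigues(np.array(c['rvec'],float))[0];return K,np.array(c['dist'],float),R,np.array(c['tvec'],float).ravel()
def und(n,px):
    K,d,R,t=cal(n);return cv2.undistortPoints(np.array(px,float).reshape(-1,1,2),K,d).reshape(-1,2)
def onplane(n,px,z):
    K,d,R,t=cal(n);u=und(n,px);r=np.c_[u,np.ones(len(u))]@R;C=-R.T@t
    return C+r*((z-C[2])/r[:,2])[:,None]
def cloud(n,D):
    K,d,R,t=cal(n);h,w=D.shape;v,u=np.mgrid[:h,:w]
    p=und(n,np.c_[u.ravel(),v.ravel()]);P=np.c_[p,np.ones(len(p))]*D.reshape(-1,1)
    X=(P-t)@R;X[D.ravel()==0]=np.nan;return X.reshape(h,w,3)
def proj(n,X):
    K,d,R,t=cal(n);return cv2.projectPoints(np.array(X,float).reshape(-1,1,3),cv2.Rodrigues(R)[0],t,K,d)[0].reshape(-1,2)
def grab(n,save=None):
    I,D=vision.get_image(n)
    if save: cv2.imwrite(f'pics/{save}.png',I[:,:,::-1])
    return I,D
E
python3 - <<'E'
from h import *
o=ctrl.get_obs();print(o,ctrl.tcp_to_tips)
for n in('top','side'):
    I,D=grab(n,n+'0');np.save(n+'0.npy',D);K,d,R,t=cal(n);print(n,-R.T@t,R[2])
E
```

```text
pics
{'t': 0.0, 'q': array([ 1.16103444e+00,  5.33378786e-02,  1.61432321e+00,  1.43117022e-05,
        1.47599381e+00, -1.19005614e-01]), 'dq': array([-0.00062606, -0.00045342,  0.0009949 ,  0.00129255, -0.00132983,
        0.00048661]), 'effort': array([-3.49111478e-04, -3.93687344e+01, -3.70175672e+01, -1.06114921e-04,
        7.14318754e-03, -2.58728761e-05]), 'tool_pos': array([0.17893641, 0.59822384, 0.25205729]), 'tool_rot': array([-0.45503365, -3.10790395,  0.00312041]), 'contact_force': array([-0.09996833, -0.01457991,  0.3920867 ]), 'wrist_torque': array([-0.03110718,  0.02599818, -0.02457972]), 'opening': 0.08536528768666177} 0.022
top [0.39594552 0.16605094 1.32734461] [ 0.11598739  0.00755009 -0.99322199]
side [ 0.4200683  -0.77877943  0.53233358] [ 0.14474025  0.90184151 -0.40710214]
```

View pics/top0.png

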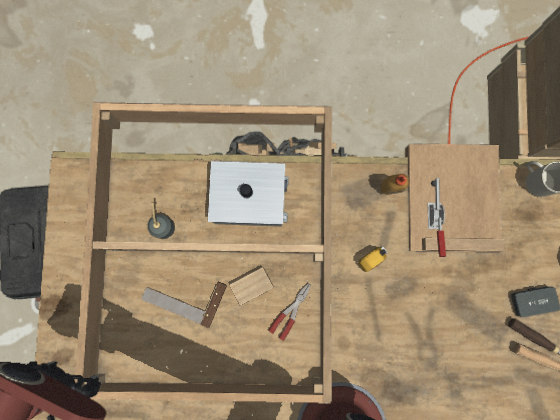

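View pics/side0.png

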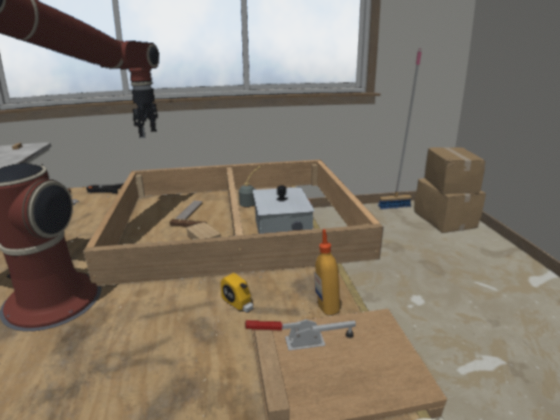

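The top view shows the lid at about px (247,192) with the knob at (246,190). The oil can is at (160,225), the tape measure at (373,258), the glue bottle at (393,184) and the hook board at about (455,195). The side view agrees. Next I'll measure them.

Run:
```python
from h import *
I=cv2.imread('pics/top0.png');D=np.load('top0.npy');X=cloud('top',D)
Z=X[...,2]
hsv=cv2.cvtColor(I,cv2.COLOR_BGR2HSV)
m=((hsv[...,1]<60)&(hsv[...,2]>110)&(Z>.08)&(Z<.125)).astype(np.uint8)
m=cv2.morphologyEx(m,cv2.MORPH_OPEN,np.ones((3,3)))
c=max(cv2.findContours(m,0,2)[0],key=cv2.contourArea)
print('area',cv2.contourArea(c))
P=onplane('top',c.reshape(-1,2),.104)
r=cv2.minAreaRect((P[:,:2]*1000).astype(np.float32));print('lid rect',r)
q=cv2.boxPoints(r);print(q)
k=((hsv[...,2]<70)).astype(np.uint8);k[:170]=0;k[215:]=0;k[:,:225]=0;k[:,270:]=0
kc=max(cv2.findContours(k,0,2)[0],key=cv2.contourArea);(u,v),rad=cv2.minEnclosingCircle(kc)
print('knob',u,v,rad,onplane('top',[[u,v]],.140),onplane('top',[[u,v]],.146), 'zknob',np.nanmax(Z[180:200,238:256]),'lidz',np.nanmedian(Z[m>0]))
# side knob
S=cv2.imread('pics/side0.png');Ds=np.load('side0.npy');Xs=cloud('side',Ds)
k=(S.max(2)<60).astype(np.uint8);k[:183]=0;k[202:]=0;k[:,:270]=0;k[:,295:]=0
ys,xs=np.nonzero(k);print('side knob px',xs.min(),xs.max(),ys.min(),ys.max(),np.nanmedian(Xs[k>0],0))
for nm,(a,b,c_,d) in dict(oil=(205,245,140,180),tape=(240,275,355,390),glue=(168,200,365,412),board=(140,260,400,505),clamp=(170,260,425,450)).items():
    W=X[a:b,c_:d].reshape(-1,3);W=W[W[:,2]>(.02 if nm!='board' else .01)];print(nm,np.percentile(W,[2,50,98],axis=0).round(3).tolist())
# heights of frame, rails
for n,(u,v) in dict(midrail=(200,246),right=(325,200),right2=(322,320),front=(200,388),far=(200,108),rightedge=(330,200),bench=(400,300),railR=(322,246)).items(): print(n,X[v,u].round(3))
```

```text
area 4412.0
lid rect ((596.7548828125, 253.4499053955078), (189.50132751464844, 155.75062561035156), 88.87765502929688)
[[517.03864 160.2428 ]
 [672.75934 157.19205]
 [676.4711  346.657  ]
 [520.7504  349.70776]]
knob 245.203125 190.4375 6.804155349731445 [[0.59493124 0.25343092 0.14      ]] [[0.59392571 0.25298937 0.146     ]] zknob 0.15207145892846655 lidz 0.1042821977607102
side knob px 278 285 186 199 [0.59415684 0.24182959 0.13010634]
oil [[0.462, 0.435, 0.026], [0.507, 0.477, 0.067], [0.544, 0.51, 0.129]]
tape [[0.407, -0.104, 0.027], [0.435, -0.071, 0.061], [0.463, -0.042, 0.068]]
glue [[0.607, -0.183, 0.021], [0.619, -0.117, 0.118], [0.647, -0.099, 0.189]]
board [[0.463, -0.415, 0.013], [0.604, -0.297, 0.019], [0.746, -0.181, 0.078]]
clamp [[0.453, -0.282, 0.02], [0.538, -0.242, 0.048], [0.668, -0.214, 0.081]]
midrail [0.459 0.367 0.094]
right [0.58  0.054 0.103]
right2 [0.28  0.057 0.074]
front [0.108 0.359 0.057]
far [0.815 0.378 0.1  ]
rightedge [0.581 0.041 0.098]
bench [ 0.33  -0.155  0.002]
railR [0.464 0.06  0.097]
```

Emit:
{"name": "jog_arm", "arguments": {
  "deltas": [
    [0,0,-0.09,0,0,0,1],
    [0,0,-0.09,0,0,0,1],
    [0,0,-0.09,0,0,0,1],
    [0,0,0,-2.5,-2,0,1],
    [0,0,0,-2.5,-2,0,1],
    [0,0,0,-2.5,-2,0,1],
    [0,0,0,-2.5,-2,0,1],
    [0,0,0,-2.5,-2,0,1],
    [0,0,0,-2.5,-2,0,1],
    [0,0,0,-2.5,-2,0,1],
    [0,0,0,-2.5,-2,0,1],
    [0,0,0,-2.5,-2,0,1]
  ]
}}

```text
t: 1.1
tool_pos: [0.4011, 0.4127, 0.2528]
tool_rot: [-0.033, -3.141, 0.001]
contact_force: [0.9, 0.2, 0.3]
opening: 0.0853
```

```bash
cat >> h.py <<'E'
def to(x,y,z):
    o=ctrl.get_obs();R=cv2.Rodrigues(np.array(o['tool_rot'],float))[0]
    print('t',round(o['t'],2),'pos',o['tool_pos'].round(4),'xax',R[:,0].round(3),'zax',R[:,2].round(3),'open',round(o['opening'],4),'F',o['contact_force'].round(1),'q6',o['q'][5].round(2))
    print('tool cm to go',(R.T@(np.array([x,y,z])-o['tool_pos'])*100).round(2))
E
python3 -c "
from h import *
to(.595,.2535,.2)"
```

```text
t 1.1 pos [0.4011 0.4127 0.2528] xax [-1.     0.021  0.001] zax [-0.001 -0.    -1.   ] open 0.0853 F [0.9 0.2 0.3] q6 -0.88
tool cm to go [-19.71 -15.52   5.27]
```

Emit:
{"name": "jog_arm", "arguments": {
  "deltas": [
    [0,0,0,-2,-1.55,0.5,1],
    [0,0,0,-2,-1.55,0.5,1],
    [0,0,0,-2,-1.55,0.5,1],
    [0,0,0,-2,-1.55,0.5,1],
    [0,0,0,-2,-1.55,0.5,1],
    [0,0,0,-2,-1.55,0.5,1],
    [0,0,0,-2,-1.55,0.5,1],
    [0,0,0,-2,-1.55,0.5,1],
    [0,0,0,-2,-1.55,0.5,1],
    [0,0,0,-1,-0.8,0.5,1],
    [0,0,0,0,0,0,1],
    [0,0,0,0,0,0,1]
  ]
}}

```text
t: 2.1
tool_pos: [0.5868, 0.2625, 0.2023]
tool_rot: [-0.034, -3.139, 0.0]
contact_force: [0.2, 0.4, 0.4]
opening: 0.0856
```

```bash
python3 -c "
from h import *
to(.595,.2535,.137)"
```

```text
t 2.1 pos [0.5868 0.2625 0.2023] xax [-1.     0.022  0.002] zax [-0.002 -0.    -1.   ] open 0.0856 F [0.2 0.4 0.4] q6 -1.24
tool cm to go [-0.85 -0.88  6.53]
```

Emit:
{"name": "jog_arm", "arguments": {
  "deltas": [
    [0,0,0,-0.4,-0.4,0,1],
    [0,0,0,-0.4,-0.4,0,1],
    [0,0,0,0,-0.1,1.5,1],
    [0,0,0,0,0,1.5,1],
    [0,0,0,0,0,1.5,1],
    [0,0,0,0,0,1.2,1],
    [0,0,0,0,0,0.7,1],
    [0,0,0,0,0,0,1],
    [0,0,0,0,0,0,0.2],
    [0,0,0,0,0,0,0.0],
    [0,0,0,0,0,0,0.0],
    [0,0,0,0,0,0,0.0]
  ],
  "grip_force": 60
}}

```text
t: 3.1
tool_pos: [0.5958, 0.2537, 0.1405]
tool_rot: [0.033, 3.14, 0.001]
contact_force: [0.5, -0.0, -1.4]
opening: 0.0388
```

Emit:
{"name": "jog_arm", "arguments": {
  "deltas": [
    [0,0,0,0,0,0,0.0],
    [0,0,0,0,0,0,0.0],
    [0,0,0,0,0,0,0.0],
    [0,0,0,0,0,0,0.0]
  ]
}}

```text
t: 3.43
tool_pos: [0.5958, 0.2536, 0.1407]
tool_rot: [0.033, 3.139, 0.0]
contact_force: [-0.6, -0.7, 5.7]
opening: 0.0277
```

```bash
python3 -c "
from h import *
to(.595,.2535,.137)
grab('side','side1')"
```

```text
t 3.43 pos [0.5958 0.2536 0.1407] xax [-1.     0.021 -0.002] zax [ 0.002  0.    -1.   ] open 0.0277 F [-0.6 -0.7  5.7] q6 -1.26
tool cm to go [ 0.08 -0.01  0.37]
```

Emit:
{"name": "jog_arm", "arguments": {
  "deltas": [
    [0,0,0,0,0,0,0.0],
    [0,0,0,0,0,0,0.0],
    [0,0,0,0,0,0,0.0]
  ]
}}

```text
t: 3.73
tool_pos: [0.5958, 0.2535, 0.1407]
tool_rot: [0.033, 3.14, 0.0]
contact_force: [-0.1, -1.7, 5.3]
opening: 0.0278
```

View pics/side1.png

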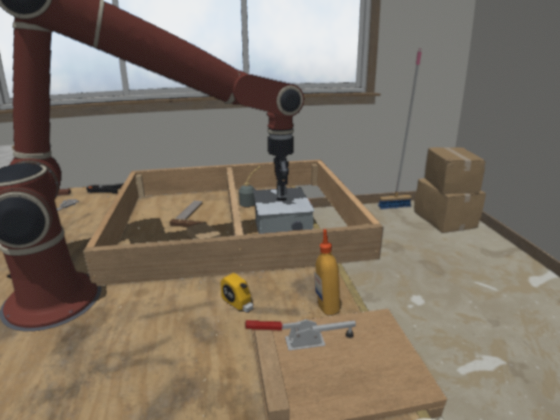

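The side view shows the fingers on the knob at px (282,195). An opening of 27.8 mm on the 30 mm head, with 5 N upward, suggests a grip on its upper edge. I'll reopen and go 5 mm lower.

Emit:
{"name": "jog_arm", "arguments": {
  "deltas": [
    [0,0,0,0,0,0,0.6],
    [0,0,0,0,0,0,0.6],
    [0,0,0,0,0,0,0.6],
    [0,0,0,0,0,0.5,0.6],
    [0,0,0,0,0,0,0.6],
    [0,0,0,0,0,0,0],
    [0,0,0,0,0,0,0],
    [0,0,0,0,0,0,0],
    [0,0,0,0,0,0,0],
    [0,0,0,0,0,0,0],
    [0,0,0,0,0,0,0],
    [0,0,0,0,0,0,0]
  ]
}}

```text
t: 4.73
tool_pos: [0.5949, 0.2536, 0.1341]
tool_rot: [-0.033, -3.141, -0.0]
contact_force: [-0.7, 0.2, -1.0]
opening: 0.0279
```

Emit:
{"name": "jog_arm", "arguments": {
  "deltas": [
    [0,0,0,0,0,-0.2,0],
    [0,0,0,0,0,-0.4,0],
    [0,0,0,0,0,-0.8,0],
    [0,0,0,0,0,-1,0],
    [0,0,0,0,0,-1,0],
    [0,0,0,0,0,-1.2,0],
    [0,0,0,0,0,-1.2,0],
    [0,0,0,0,0,-1.2,0],
    [0,0,0,0,0,-1.2,0],
    [0,0,0,0,0,-1,0],
    [0,0,0,0,0,-0.5,0],
    [0,0,0,0,0,0,0]
  ]
}}

```text
t: 5.73
tool_pos: [0.5959, 0.2538, 0.2336]
tool_rot: [0.033, 3.138, 0.001]
contact_force: [-0.2, -0.2, -2.6]
opening: 0.0279
```

```bash
python3 -c "
from h import *
to(.355,-.265,.23)
I,D=grab('side','side2');np.save('side2.npy',D)
I,D=grab('top','top2');np.save('top2.npy',D)
cv2.imwrite('pics/c2.png',cv2.resize(np.hstack([cv2.imread('pics/side2.png')[120:260,220:360],cv2.imread('pics/top2.png')[110:250,170:310]]),None,fx=2.7,fy=2.7))"
```

```text
t 5.73 pos [0.5959 0.2538 0.2336] xax [-1.     0.021 -0.003] zax [ 0.003  0.001 -1.   ] open 0.0279 F [-0.2 -0.2 -2.6] q6 -1.26
tool cm to go [ 23.01 -52.37   0.24]
```

View pics/c2.png

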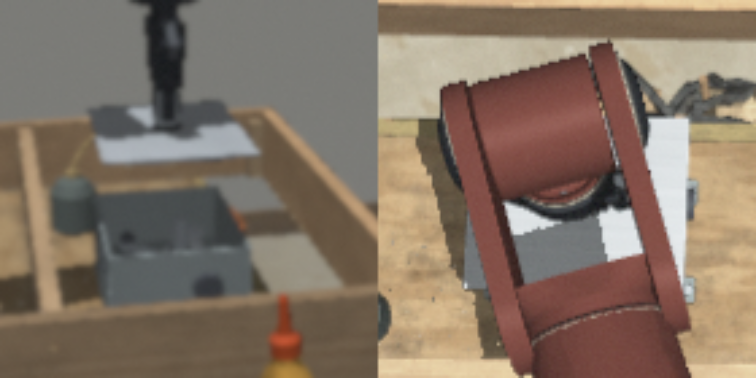

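The lid is hanging level over the open box: the side crop shows it at px (175,135), and the measured load is 2.6 N. Next I'll carry it over.

Emit:
{"name": "jog_arm", "arguments": {
  "deltas": [
    [0,0,0,0.4,-0.8,0,0],
    [0,0,0,0.8,-1.6,0,0],
    [0,0,0,1.2,-2.6,0,0],
    [0,0,0,1.2,-2.6,0,0],
    [0,0,0,1.2,-2.6,0,0],
    [0,0,0,1.2,-2.6,0,0],
    [0,0,0,1.2,-2.6,0,0],
    [0,0,0,1.2,-2.6,0,0],
    [0,0,0,1.2,-2.6,0,0],
    [0,0,0,1.2,-2.6,0,0],
    [0,0,0,1.2,-2.6,0,0],
    [0,0,0,1.2,-2.6,0,0]
  ]
}}

```text
t: 6.83
tool_pos: [0.4555, -0.0289, 0.2302]
tool_rot: [-0.032, -3.14, 0.0]
contact_force: [0.5, -0.2, -2.8]
opening: 0.0274
```

Emit:
{"name": "jog_arm", "arguments": {
  "deltas": [
    [0,0,0,1.2,-2.6,0,0],
    [0,0,0,1.2,-2.6,0,0],
    [0,0,0,1.2,-2.6,0,0],
    [0,0,0,1.2,-2.6,0,0],
    [0,0,0,1,-2.6,0,0],
    [0,0,0,1,-2.6,0,0],
    [0,0,0,0.8,-2,0,0],
    [0,0,0,0.4,-1,0,0],
    [0,0,0,0,0,0,0],
    [0,0,0,0,0,0,0]
  ]
}}

```text
t: 7.67
tool_pos: [0.373, -0.2117, 0.2306]
tool_rot: [-0.035, -3.141, -0.002]
contact_force: [-0.2, 0.6, -3.3]
opening: 0.0278
```

```bash
python3 -c "
from h import *
to(.355,-.265,.1)"
```

```text
t 7.67 pos [ 0.373  -0.2117  0.2306] xax [-1.     0.022  0.001] zax [-0.001  0.001 -1.   ] open 0.0278 F [-0.2  0.6 -3.3] q6 -2.24
tool cm to go [ 1.67 -5.39 13.06]
```

Emit:
{"name": "jog_arm", "arguments": {
  "deltas": [
    [0,0,0,0.4,-1.1,0.5,0],
    [0,0,0,0.4,-1.2,1,0],
    [0,0,0,0.4,-1.2,1.5,0],
    [0,0,0,0.4,-1.2,2,0],
    [0,0,0,0.2,-0.6,2,0],
    [0,0,0,0,0,2,0],
    [0,0,0,0,0,2,0],
    [0,0,0,0,0,2,0],
    [0,0,0,0,0,1.5,0],
    [0,0,0,0,0,1,0],
    [0,0,0,0,0,0,0],
    [0,0,0,0,0,0,0]
  ]
}}

```text
t: 8.67
tool_pos: [0.3545, -0.2638, 0.0761]
tool_rot: [-0.031, -3.141, -0.001]
contact_force: [0.3, 0.0, -3.1]
opening: 0.0278
```

```bash
python3 -c "
from h import *
to(.355,-.265,.041)
I,D=grab('side','side3');np.save('side3.npy',D)
I,D=grab('top','top3')
cv2.imwrite('pics/c3.png',cv2.resize(np.hstack([cv2.imread('pics/side3.png')[200:420,60:340],cv2.imread('pics/top3.png')[160:380,290:500]]),None,fx=1.6,fy=1.6))"
```

```text
t 8.67 pos [ 0.3545 -0.2638  0.0761] xax [-1.     0.02   0.001] zax [-0.001  0.001 -1.   ] open 0.0278 F [ 0.3  0.  -3.1] q6 -2.36
tool cm to go [-0.05 -0.12  3.51]
```

View pics/c3.png

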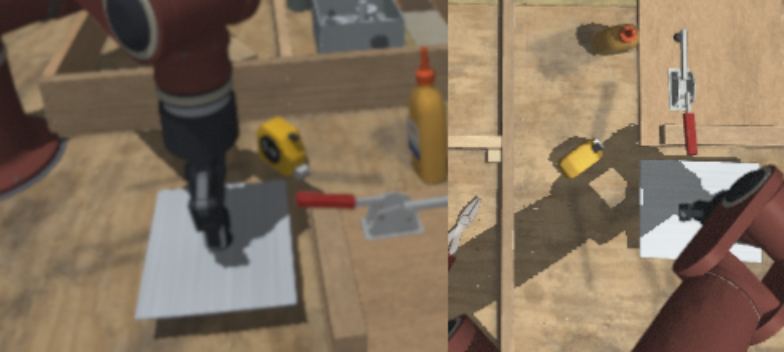

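The lid is hovering about 35 mm over free bench, clear of the red handle, the board and the tape measure. Now I'll lower it slowly.

Emit:
{"name": "jog_arm", "arguments": {
  "deltas": [
    [0,0,0,0,0,0.5,0],
    [0,0,0,0,0,0.7,0],
    [0,0,0,0,0,0.7,0],
    [0,0,0,0,0,0.5,0],
    [0,0,0,0,0,0.4,0],
    [0,0,0,0,0,0.3,0],
    [0,0,0,0,0,0.1,0],
    [0,0,0,0,0,0.1,0],
    [0,0,0,0,0,0,0]
  ]
}}

```text
t: 9.52
tool_pos: [0.3543, -0.2646, 0.0432]
tool_rot: [-0.033, -3.141, -0.0]
contact_force: [-1.3, -0.5, -3.1]
opening: 0.0276
```

Emit:
{"name": "jog_arm", "arguments": {
  "deltas": [
    [0,0,0,0,0,0.1,0],
    [0,0,0,0,0,0.1,0],
    [0,0,0,0,0,0,0]
  ]
}}

```text
t: 9.77
tool_pos: [0.3543, -0.2646, 0.0413]
tool_rot: [0.033, 3.141, -0.0]
contact_force: [0.1, 0.7, -2.8]
opening: 0.0281
```

Emit:
{"name": "jog_arm", "arguments": {
  "deltas": [
    [0,0,0,0,0,0.1,0],
    [0,0,0,0,0,0.1,0],
    [0,0,0,0,0,0,0]
  ]
}}

```text
t: 10.02
tool_pos: [0.3544, -0.2647, 0.04]
tool_rot: [-0.033, -3.141, -0.0]
contact_force: [-2.2, 2.7, 2.4]
opening: 0.0275
```

Emit:
{"name": "jog_arm", "arguments": {
  "deltas": [
    [0,0,0,0,0,0,0.6],
    [0,0,0,0,0,0,0.8],
    [0,0,0,0,0,0,0.8],
    [0,0,0,0,0,0,0.8],
    [0,0,0,0,0,0,0.8],
    [0,0,0,0,0,0,0.8],
    [0,0,0,0,0,-1,0.8],
    [0,0,0,0,0,-2,0.8],
    [0,0,0,0,0,-3,0.8],
    [0,0,0,0,0,-4,0.8],
    [0,0,0,0,0,-4,0.8],
    [0,0,0,0,0,-4,0.8]
  ]
}}

```text
t: 11.02
tool_pos: [0.3539, -0.2642, 0.2217]
tool_rot: [0.033, 3.141, -0.0]
contact_force: [0.7, -0.6, 0.3]
opening: 0.0684
```

```bash
python3 -c "
from h import *
to(.45,.0,.23)
I,D=grab('top','top4');np.save('top4.npy',D);X=cloud('top',D)
g=X[200:330,400:480].reshape(-1,3);g=g[(g[:,2]<.03)&(g[:,2]>.004)&(g[:,0]<.435)&(g[:,0]>.28)];A=np.c_[g[:,:2],np.ones(len(g))];print('lid plane',np.linalg.lstsq(A,g[:,2],rcond=None)[0],np.median(g[:,2]),len(g))
I2,D2=grab('side','side4');np.save('side4.npy',D2)
cv2.imwrite('pics/c4.png',cv2.resize(I[140:240,180:310,::-1],None,fx=6,fy=6,interpolation=cv2.INTER_CUBIC))"
```

```text
t 11.02 pos [ 0.3539 -0.2642  0.2217] xax [-1.     0.021 -0.   ] zax [ 0. -0. -1.] open 0.0684 F [ 0.7 -0.6  0.3] q6 -2.36
tool cm to go [-9.06 26.61 -0.83]
lid plane [0.00303498 0.00068747 0.00943351] 0.010340764537314084 3507
```

View pics/c4.png

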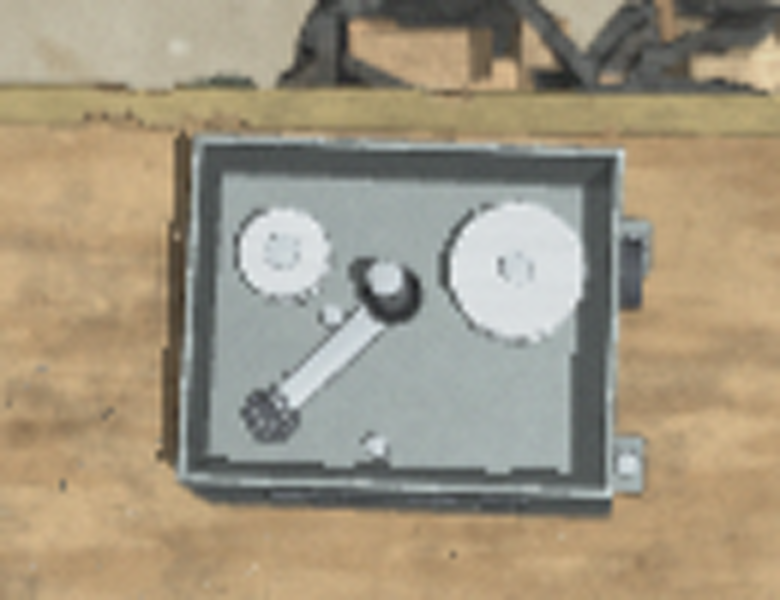

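The pin's top is at px (244.2,186.3) and the pivot hub at about (225,208.8), front left. The stop peg is at (242.7,214). The depth plane fit puts the lid flat, with its top at 10 mm.

Run:
```python
from h import *
I=cv2.imread('pics/top4.png');D=np.load('top4.npy');X=cloud('top',D);Z=X[...,2]
w=(slice(178,198),slice(234,254));m=(Z>.075)&(Z<.105);mm=np.zeros_like(m);mm[w]=m[w]
print('pin depth',mm.sum(),np.nanmedian(X[mm],0))
g=cv2.cvtColor(I,cv2.COLOR_BGR2GRAY).astype(int);b=np.zeros_like(m);b[182:191,239:249]=g[182:191,239:249]>150
ys,xs=np.nonzero(b);print(len(xs),xs.mean(),ys.mean(),xs.min(),xs.max(),ys.min(),ys.max());pin=onplane('top',[[xs.mean(),ys.mean()]],.096)[0];print('pin',pin)
hub=X[205:212,221:228].reshape(-1,3);print('hub z',np.nanpercentile(hub[:,2],[5,50,95]))
zh=np.nanpercentile(hub[:,2],60);h=onplane('top',[[225,208.8]],zh)[0];print('hub',h,np.linalg.norm(h[:2]-pin[:2]))
r=(Z>.093)&(Z<.107);rr=np.zeros_like(r);rr[158:228,205:290]=r[158:228,205:290]
pts=X[rr][:,:2];rect=cv2.minAreaRect((pts*1000).astype(np.float32));print('rim',rect)
S=cv2.imread('pics/side4.png');cv2.imwrite('pics/c5.png',cv2.resize(S[170:240,240:330],None,fx=8,fy=8,interpolation=cv2.INTER_CUBIC))
print(proj('side',[[pin[0],pin[1],.096],[pin[0],pin[1],.08]]))
a=np.array([h[0],h[1]]);d=pin[:2]-a;d*=75/1000/np.linalg.norm(d)
for th in np.linspace(0,.8,6):
    c,s=np.cos(-th),np.sin(-th);print(th.round(2),(a+np.array([[c,-s],[s,c]])@d).round(4))
```

```text
pin depth 37 [0.61217174 0.25992224 0.09526088]
43 243.95348837209303 184.62790697674419 239 248 182 190
pin [0.61726819 0.2602203  0.096     ]
hub z [0.03840993 0.05602872 0.06046867]
hub [0.55924902 0.31122744 0.05724227] 0.07725251875275359
rim ((597.6978759765625, 253.3378143310547), (183.82334899902344, 150.65325927734375), 88.77489471435547)
[[287.60706324 199.6613391 ]
 [287.59977599 204.56310644]]
0.0 [0.6156 0.2617]
0.16 [0.607  0.2534]
0.32 [0.5971 0.2465]
0.48 [0.5863 0.2413]
0.64 [0.5749 0.2379]
0.8 [0.563  0.2363]
```

View pics/c5.png

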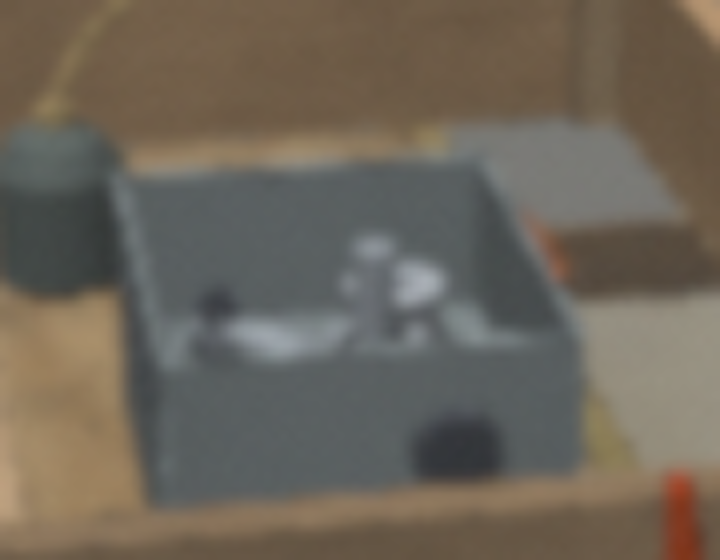

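The side crop shows the pin upright at crop px (373,243), consistent with the depth fit: pin (0.612, 0.260), pivot (0.559, 0.311) and stop position (0.559, 0.236). The box front wall gives x = 0.5595 for the stop, so the two agree.

Emit:
{"name": "jog_arm", "arguments": {
  "deltas": [
    [0,0,0,-0.6,1.2,0,0.6],
    [0,0,0,-1.2,2.6,0,0.6],
    [0,0,0,-1.2,2.6,0,0.6],
    [0,0,0,-1.2,2.6,0,0.6],
    [0,0,0,-1.2,2.6,0,0.6],
    [0,0,0,-1.2,2.6,0,0.6],
    [0,0,0,-1.2,2.6,0,0.6],
    [0,0,0,-1.2,2.6,0,0.6],
    [0,0,0,-1.2,2.6,0,0.6],
    [0,0,0,-1.2,2.6,0,0.6],
    [0,0,0,-1.2,2.6,0,0.6],
    [0,0,0,-1.2,2.6,0,0.6]
  ]
}}

```text
t: 12.12
tool_pos: [0.4987, 0.0319, 0.2196]
tool_rot: [0.032, 3.141, -0.0]
contact_force: [0.4, -0.8, -0.2]
opening: 0.0514
```

Emit:
{"name": "jog_arm", "arguments": {
  "deltas": [
    [0,0,0,-1.2,2.6,0,0.6],
    [0,0,0,-1.2,2.6,0,0.6],
    [0,0,0,-1.2,2.6,0,0.6],
    [0,0,0,-1.2,2.6,0,0.6],
    [0,0,0,-1.2,2.6,0,0.6],
    [0,0,0,-1.2,2.6,0,0.6],
    [0,0,0,-1.2,2.6,0,0.6],
    [0,0,0,-1.2,2.6,0,0.6],
    [0,0,0,-0.6,1,0,0.6],
    [0,0,0,0,0,0,0.6],
    [0,0,0,0,0,0,0.6]
  ]
}}

```text
t: 13.03
tool_pos: [0.6047, 0.2461, 0.2191]
tool_rot: [-0.032, -3.141, 0.001]
contact_force: [-0.2, -0.5, -0.1]
opening: 0.0511
```

```bash
python3 -c "
from h import *
to(.6125,.2597,.13)"
```

```text
t 13.03 pos [0.6047 0.2461 0.2191] xax [-1.     0.02   0.001] zax [-0.001 -0.001 -1.   ] open 0.0511 F [-0.2 -0.5 -0.1] q6 -1.28
tool cm to go [-0.76  1.38  8.9 ]
```

Emit:
{"name": "jog_arm", "arguments": {
  "deltas": [
    [0,0,0,-0.4,0.7,1,0.6],
    [0,0,0,-0.4,0.7,2,0.6],
    [0,0,0,0,0,2,0.6],
    [0,0,0,0,0,2,0.6],
    [0,0,0,0,0,1.5,0.6],
    [0,0,0,0,0,0,0.6],
    [0,0,0,0,0,0,0.6]
  ]
}}

```text
t: 13.62
tool_pos: [0.6124, 0.2593, 0.133]
tool_rot: [-0.034, -3.139, 0.001]
contact_force: [0.5, -0.3, 0.8]
opening: 0.0517
```

```bash
python3 -c "
from h import *
to(.6125,.2597,.089)"
```

```text
t 13.62 pos [0.6124 0.2593 0.133 ] xax [-1.     0.022  0.003] zax [-0.003 -0.001 -1.   ] open 0.0517 F [ 0.5 -0.3  0.8] q6 -1.26
tool cm to go [-0.02  0.04  4.4 ]
```

Emit:
{"name": "jog_arm", "arguments": {
  "deltas": [
    [0,0,0,0,0,1,0.6],
    [0,0,0,0,0,1,0.6],
    [0,0,0,0,0,1,0.6],
    [0,0,0,0,0,0.8,0.6],
    [0,0,0,0,0,0.6,0.6],
    [0,0,0,0,0,0,0.6],
    [0,0,0,0,0,0,0],
    [0,0,0,0,0,0,0],
    [0,0,0,0,0,0,0],
    [0,0,0,0,0,0,0],
    [0,0,0,0,0,0,0],
    [0,0,0,0,0,0,0]
  ]
}}

```text
t: 14.62
tool_pos: [0.6137, 0.2605, 0.0912]
tool_rot: [0.032, 3.14, 0.001]
contact_force: [-0.4, 0.4, 2.5]
opening: 0.0144
```

Emit:
{"name": "jog_arm", "arguments": {
  "deltas": [
    [0,0,0,0,0,0,0],
    [0,0,0,0,0,0,0],
    [0,0,0,0,0,0,0],
    [0,0,0,0,0,0,0]
  ]
}}

```text
t: 14.95
tool_pos: [0.6138, 0.2604, 0.0912]
tool_rot: [0.033, 3.14, 0.001]
contact_force: [-0.4, 0.6, 5.7]
opening: 0.0143
```

```bash
python3 -c "
from h import *
to(.5886,.2422,.088)"
```

```text
t 14.95 pos [0.6138 0.2604 0.0912] xax [-1.     0.021 -0.001] zax [ 0.001  0.001 -1.   ] open 0.0143 F [-0.4  0.6  5.7] q6 -1.26
tool cm to go [ 2.48 -1.88  0.32]
```

Emit:
{"name": "jog_arm", "arguments": {
  "deltas": [
    [0,0,0,0.27,-0.26,0,0],
    [0,0,0,0.27,-0.26,0,0],
    [0,0,0,0.29,-0.23,0,0],
    [0,0,0,0.29,-0.23,0,0],
    [0,0,0,0.32,-0.2,0,0],
    [0,0,0,0.32,-0.2,0,0],
    [0,0,0,0.33,-0.17,0,0],
    [0,0,0,0.33,-0.17,0,0],
    [0,0,0,0.35,-0.14,0,0],
    [0,0,0,0.35,-0.14,0,0],
    [0,0,0,0,0,0,0],
    [0,0,0,0,0,0,0]
  ],
  "grip_force": 80
}}

```text
t: 15.95
tool_pos: [0.5841, 0.2429, 0.0915]
tool_rot: [0.035, 3.133, 0.009]
contact_force: [8.6, 10.4, -1.6]
opening: 0.0141
```

```bash
python3 -c "
from h import *
to(.5592,.2362,.091)"
```

```text
t 15.95 pos [0.5841 0.2429 0.0915] xax [-1.     0.023 -0.008] zax [ 0.008  0.006 -1.   ] open 0.0141 F [ 8.6 10.4 -1.6] q6 -1.27
tool cm to go [ 2.48 -0.73  0.02]
```

Emit:
{"name": "jog_arm", "arguments": {
  "deltas": [
    [0,0,0,0.35,-0.05,0,0],
    [0,0,0,0.35,-0.05,0,0],
    [0,0,0,0.35,-0.05,0,0],
    [0,0,0,0.35,-0.03,0,0],
    [0,0,0,0.35,0,0,0],
    [0,0,0,0.25,0,0,0],
    [0,0,0,0,0,0,0],
    [0,0,0,0,0,0,0]
  ]
}}

```text
t: 16.62
tool_pos: [0.5662, 0.2393, 0.0915]
tool_rot: [0.037, 3.129, 0.004]
contact_force: [16.1, 2.4, -4.5]
opening: 0.0136
```

```bash
python3 -c "
from h import *
to(.5592,.2362,.091)"
```

```text
t 16.62 pos [0.5662 0.2393 0.0915] xax [-1.     0.024 -0.013] zax [ 0.013  0.002 -1.   ] open 0.0136 F [16.1  2.4 -4.5] q6 -1.27
tool cm to go [ 0.69 -0.33  0.04]
```

Emit:
{"name": "jog_arm", "arguments": {
  "deltas": [
    [0,0,0,0.2,0,0,0],
    [0,0,0,0.2,0,0,0],
    [0,0,0,0,0,0,0],
    [0,0,0,0,0,0,0]
  ]
}}

```text
t: 16.95
tool_pos: [0.5611, 0.239, 0.0915]
tool_rot: [0.035, 3.132, 0.001]
contact_force: [11.2, 0.6, -0.9]
opening: 0.0136
```

```bash
python3 -c "
from h import *
to(.5592,.2362,.091)
I,D=grab('top','top6');I2,D2=grab('side','side6')
cv2.imwrite('pics/c6.png',np.hstack([cv2.resize(I[150:230,200:300,::-1],None,fx=4,fy=4,interpolation=2),cv2.resize(I2[165:245,235:335,::-1],None,fx=4,fy=4,interpolation=2)]))"
```

```text
t 16.95 pos [0.5611 0.239  0.0915] xax [-1.     0.022 -0.009] zax [ 0.009  0.    -1.   ] open 0.0136 F [11.2  0.6 -0.9] q6 -1.27
tool cm to go [ 0.19 -0.28  0.05]
```

View pics/c6.png

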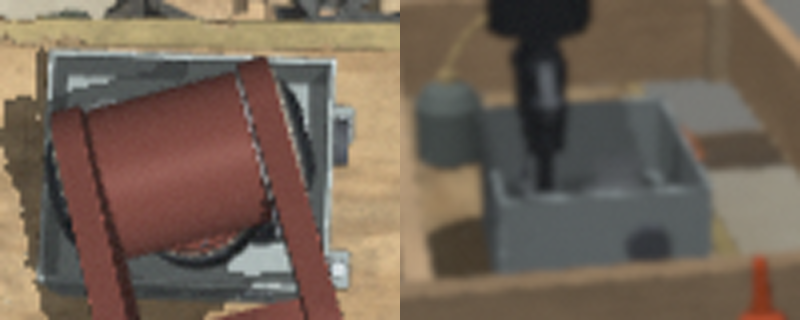

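The top view is blocked by the arm. The side crop shows the fingers just behind the front wall at crop px (540,180). I'll push on in small steps to feel for the stop.

Emit:
{"name": "jog_arm", "arguments": {
  "deltas": [
    [0,0,0,0.1,0,0,0],
    [0,0,0,0.1,0,0,0],
    [0,0,0,0,0,0,0],
    [0,0,0,0,0,0,0]
  ]
}}

```text
t: 17.38
tool_pos: [0.5598, 0.2389, 0.0915]
tool_rot: [0.036, 3.13, 0.001]
contact_force: [13.9, 0.2, -3.1]
opening: 0.0135
```

Emit:
{"name": "jog_arm", "arguments": {
  "deltas": [
    [0,0,0,0.1,0,0,0],
    [0,0,0,0.1,0,0,0],
    [0,0,0,0,0,0,0],
    [0,0,0,0,0,0,0]
  ]
}}

```text
t: 17.72
tool_pos: [0.5561, 0.2389, 0.0914]
tool_rot: [0.033, 3.135, -0.001]
contact_force: [6.7, -0.3, 2.1]
opening: 0.0134
```

The force falls while the fingers keep creeping past the expected stop. The pin is probably sliding along the pads, because the jaws close across the direction of pull. I'll release, turn the tool 90° so one jaw pushes the pin directly, and regrip.

Emit:
{"name": "jog_arm", "arguments": {
  "deltas": [
    [0,0,0,-0.3,0,0,0.6],
    [0,0,0,0,0,0,0.6],
    [0,0,0,0,0,-1,0.6],
    [0,0,0,0,0,-2,0.6],
    [0,0,0,0,0,-3,0.6],
    [0,0,0,0,0,-3,0.6],
    [0,0,0.12,0,0,0,0.5],
    [0,0,0.12,0,0,0,0.5],
    [0,0,0.12,0,0,0,0.5],
    [0,0,0.12,0,0,0,0.5],
    [0,0,0.12,0,0,0,0.5],
    [0,0,0.12,0,0,0,0.5]
  ],
  "grip_force": 60
}}

```text
t: 18.72
tool_pos: [0.5559, 0.2394, 0.1803]
tool_rot: [-1.145, -2.924, 0.001]
contact_force: [0.9, 0.5, -0.0]
opening: 0.0428
```

Emit:
{"name": "jog_arm", "arguments": {
  "deltas": [
    [0,0,0.12,0,0,0,0.5],
    [0,0,0.12,0,0,0,0.5],
    [0,0,0.12,0,0,0,0.5],
    [0,0,0.12,0,0,0,0.5],
    [0,0,0.12,0,0,0,0.5],
    [0,0,0.12,0,0,0,0.5],
    [0,0,0.12,0,0,0,0.5],
    [0,0,0.01,0,0,0,0.5],
    [0,0,0,0,0,0,0.5],
    [0,0,0,0,0,0,0.5]
  ]
}}

```text
t: 19.55
tool_pos: [0.5563, 0.2395, 0.1803]
tool_rot: [-2.241, -2.202, 0.001]
contact_force: [0.6, 0.2, -0.3]
opening: 0.0432
```

```bash
python3 -c "
from h import *
to(.6125,.2597,.13)
I2,D2=grab('side','side7')
cv2.imwrite('pics/c7.png',cv2.resize(I2[165:245,235:335,::-1],None,fx=5,fy=5,interpolation=2))"
```

```text
t 19.55 pos [0.5563 0.2395 0.1803] xax [ 0.017  1.    -0.   ] zax [-0.001 -0.    -1.   ] open 0.0432 F [ 0.6  0.2 -0.3] q6 0.3
tool cm to go [2.12 5.59 5.02]
```

View pics/c7.png

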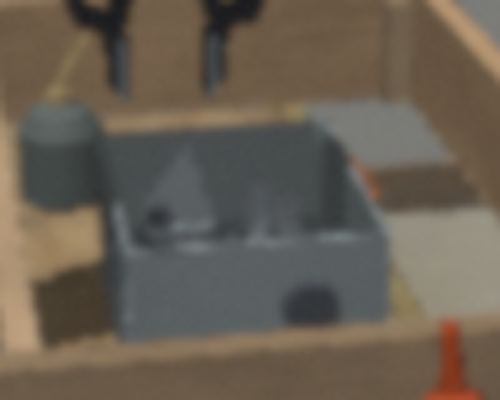

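The jaws now open along x, and the arm is free again inside the box at crop px (260,200). Now I'll regrip at the rest position.

Emit:
{"name": "jog_arm", "arguments": {
  "deltas": [
    [0,0,0,0.5,1.4,0,0.5],
    [0,0,0,0.5,1.4,0,0.5],
    [0,0,0,0.5,1.4,0,0.5],
    [0,0,0,0.6,1.4,0,0.5],
    [0,0,0,0,0,1.5,0.5],
    [0,0,0,0,0,1.5,0.5],
    [0,0,0,0,0,1.5,0.5],
    [0,0,0,0,0,0.5,0.5],
    [0,0,0,0,0,0,0.5],
    [0,0,0,0,0,0,0.5]
  ]
}}

```text
t: 20.43
tool_pos: [0.612, 0.2591, 0.1291]
tool_rot: [-2.243, -2.199, 0.003]
contact_force: [0.4, -0.2, 0.5]
opening: 0.0426
```

```bash
python3 -c "
from h import *
to(.6125,.2597,.09)
I2,D2=grab('side','side8')
cv2.imwrite('pics/c8.png',cv2.resize(I2[165:235,255:325,::-1],None,fx=8,fy=8,interpolation=2))"
```

```text
t 20.43 pos [0.612  0.2591 0.1291] xax [ 0.02   1.    -0.001] zax [-0.002 -0.001 -1.   ] open 0.0426 F [ 0.4 -0.2  0.5] q6 0.31
tool cm to go [0.06 0.06 3.91]
```

View pics/c8.png

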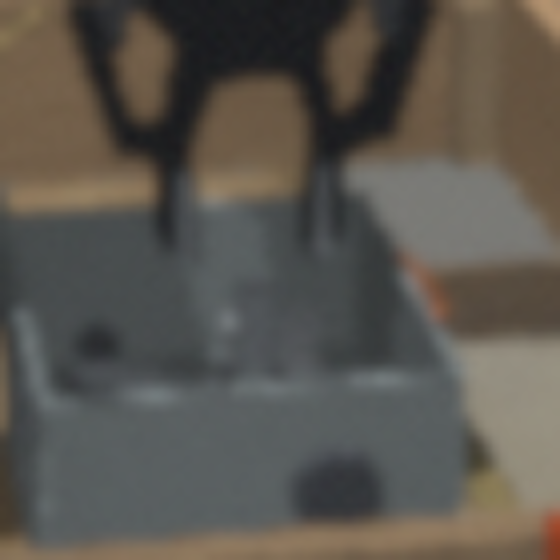

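The shading makes this crop unclear, so I'll locate the pin from the side depth.

Run:
```python
from h import *
for nm,n in(('before','side4'),('now',None)):
    D=np.load('side4.npy') if n else grab('side')[1]
    X=cloud('side',D);W=X.reshape(-1,3)
    b=(W[:,0]>.535)&(W[:,0]<.655)&(W[:,1]>.19)&(W[:,1]<.325)&(W[:,2]>.066)&(W[:,2]<.099)
    for p in W[b].round(3): print(nm,p)
print(proj('side',[[.6125,.2597,.096],[.5592,.236,.096]]))
```

```text
before [0.61  0.264 0.094]
before [0.613 0.264 0.094]
before [0.616 0.265 0.093]
before [0.619 0.263 0.093]
before [0.606 0.258 0.094]
before [0.609 0.256 0.094]
before [0.611 0.255 0.094]
before [0.614 0.255 0.094]
before [0.618 0.256 0.093]
before [0.606 0.258 0.09 ]
before [0.608 0.256 0.091]
before [0.611 0.253 0.092]
before [0.613 0.248 0.094]
before [0.617 0.254 0.091]
before [0.606 0.258 0.087]
before [0.608 0.251 0.09 ]
before [0.611 0.252 0.089]
before [0.613 0.25  0.09 ]
before [0.617 0.254 0.088]
before [0.606 0.259 0.083]
before [0.608 0.254 0.085]
before [0.61  0.249 0.087]
before [0.613 0.249 0.087]
before [0.617 0.254 0.085]
before [0.606 0.26  0.08 ]
before [0.608 0.256 0.081]
before [0.611 0.253 0.082]
before [0.614 0.253 0.082]
before [0.617 0.252 0.082]
before [0.606 0.257 0.077]
before [0.609 0.256 0.078]
before [0.611 0.252 0.079]
before [0.614 0.253 0.079]
before [0.617 0.254 0.078]
before [0.605 0.254 0.076]
before [0.608 0.251 0.077]
before [0.612 0.256 0.074]
before [0.614 0.25  0.077]
before [0.617 0.254 0.075]
before [0.605 0.255 0.072]
before [0.608 0.252 
[... 805 characters left out ...]
.606 0.257 0.081]
now [0.608 0.255 0.081]
now [0.611 0.252 0.083]
now [0.614 0.253 0.082]
now [0.617 0.255 0.081]
now [0.607 0.262 0.075]
now [0.608 0.254 0.078]
now [0.61  0.249 0.081]
now [0.614 0.255 0.078]
now [0.618 0.256 0.077]
now [0.606 0.257 0.074]
now [0.607 0.249 0.077]
now [0.61  0.25  0.077]
now [0.614 0.254 0.075]
now [0.617 0.254 0.075]
now [0.605 0.256 0.071]
now [0.608 0.254 0.072]
now [0.612 0.257 0.071]
now [0.614 0.253 0.072]
now [0.617 0.253 0.072]
now [0.606 0.26  0.066]
now [0.608 0.255 0.068]
now [0.611 0.251 0.07 ]
now [0.614 0.254 0.068]
now [0.617 0.252 0.069]
now [0.607 0.249 0.068]
now [0.61  0.249 0.067]
[[286.07637149 199.83794943]
 [269.61361511 204.16637448]]
```

The pin is back at rest at (0.612, 0.259).

Emit:
{"name": "jog_arm", "arguments": {
  "deltas": [
    [0,0,0,0,0,1,0.5],
    [0,0,0,0,0,1,0.5],
    [0,0,0,0,0,1,0.5],
    [0,0,0,0,0,0.8,0.5],
    [0,0,0,0,0,0,0.5],
    [0,0,0,0,0,0,0],
    [0,0,0,0,0,0,0],
    [0,0,0,0,0,0,0],
    [0,0,0,0,0,0,0],
    [0,0,0,0,0,0,0],
    [0,0,0,0,0,0,0],
    [0,0,0,0,0,0,0]
  ]
}}

```text
t: 21.53
tool_pos: [0.6137, 0.2594, 0.0927]
tool_rot: [2.243, 2.198, 0.003]
contact_force: [4.3, 1.0, -3.0]
opening: 0.0141
```

Emit:
{"name": "jog_arm", "arguments": {
  "deltas": [
    [0,0,0,0,0,0,0],
    [0,0,0,0,0,0,0],
    [0,0,0,0,0,0,0]
  ]
}}

```text
t: 21.78
tool_pos: [0.6137, 0.2594, 0.0928]
tool_rot: [2.243, 2.198, 0.002]
contact_force: [5.5, -0.2, -1.9]
opening: 0.0141
```

Emit:
{"name": "jog_arm", "arguments": {
  "deltas": [
    [0,0,0,-0.26,-0.27,0,0],
    [0,0,0,-0.26,-0.27,0,0],
    [0,0,0,-0.23,-0.29,0,0],
    [0,0,0,-0.23,-0.29,0,0],
    [0,0,0,-0.2,-0.32,0,0],
    [0,0,0,-0.2,-0.32,0,0],
    [0,0,0,-0.17,-0.34,0,0],
    [0,0,0,-0.17,-0.34,0,0],
    [0,0,0,-0.13,-0.35,0,0],
    [0,0,0,-0.13,-0.35,0,0],
    [0,0,0,0,0,0,0],
    [0,0,0,0,0,0,0]
  ]
}}

```text
t: 22.78
tool_pos: [0.5835, 0.2389, 0.0929]
tool_rot: [2.241, 2.194, 0.005]
contact_force: [10.4, -3.5, -5.5]
opening: 0.0135
```

Emit:
{"name": "jog_arm", "arguments": {
  "deltas": [
    [0,0,0,-0.08,-0.36,0,0],
    [0,0,0,-0.08,-0.36,0,0],
    [0,0,0,-0.05,-0.37,0,0],
    [0,0,0,-0.05,-0.37,0,0],
    [0,0,0,-0.02,-0.37,0,0],
    [0,0,0,0,0,0,0],
    [0,0,0,0,0,0,0]
  ]
}}

```text
t: 23.37
tool_pos: [0.5655, 0.234, 0.0929]
tool_rot: [2.238, 2.191, -0.001]
contact_force: [12.2, -12.7, -4.1]
opening: 0.0136
```

Emit:
{"name": "jog_arm", "arguments": {
  "deltas": [
    [0,0,0,-0.1,-0.2,0,0],
    [0,0,0,-0.1,-0.2,0,0],
    [0,0,0,0,0,0,0],
    [0,0,0,0,0,0,0]
  ]
}}

```text
t: 23.7
tool_pos: [0.5612, 0.2332, 0.0929]
tool_rot: [2.24, 2.193, 0.001]
contact_force: [10.8, -8.4, -4.8]
opening: 0.0138
```

Emit:
{"name": "jog_arm", "arguments": {
  "deltas": [
    [0,0,0,0,-0.2,0,0],
    [0,0,0,0,-0.2,0,0],
    [0,0,0,0,0,0,0],
    [0,0,0,0,0,0,0]
  ]
}}

```text
t: 24.03
tool_pos: [0.559, 0.2331, 0.093]
tool_rot: [2.237, 2.19, 0.007]
contact_force: [17.5, -8.6, -9.6]
opening: 0.0138
```

Emit:
{"name": "jog_arm", "arguments": {
  "deltas": [
    [0,0,0,0,-0.15,0,0],
    [0,0,0,0,-0.15,0,0],
    [0,0,0,0,0,0,0],
    [0,0,0,0,0,0,0]
  ]
}}

```text
t: 24.37
tool_pos: [0.5584, 0.233, 0.0931]
tool_rot: [2.235, 2.187, 0.015]
contact_force: [28.9, -7.1, -16.6]
opening: 0.0143
```

Run:
```python
from h import *
to(.56,.233,.092)
I,D=grab('side','side9');X=cloud('side',D)
W=X.reshape(-1,3)
b=(W[:,0]>.53)&(W[:,0]<.665)&(W[:,1]>.18)&(W[:,1]<.335)&(W[:,2]>.02)&(W[:,2]<.098)
B=W[b]
for lo,hi in((.03,.05),(.05,.066),(.066,.075),(.075,.098)):
    s=B[(B[:,2]>lo)&(B[:,2]<hi)&(B[:,1]<.29)];print(lo,len(s));
    if len(s): print(np.histogram(s[:,0],np.arange(.53,.67,.01))[0])
I2,D2=grab('top');Y=cloud('top',D2);g=Y[200:330,380:520].reshape(-1,3);g=g[(g[:,2]<.03)&(g[:,2]>.004)&(g[:,0]<.43)&(g[:,0]>.28)]
print('lid top',np.median(g[:,2]),np.percentile(g,[2,98],axis=0).round(3).tolist())
cv2.imwrite('pics/c9.png',cv2.resize(I[165:235,250:320,::-1],None,fx=8,fy=8,interpolation=2))
```

```text
t 24.37 pos [0.5584 0.233  0.0931] xax [ 0.022  1.    -0.004] zax [ 0.017 -0.004 -1.   ] open 0.0143 F [ 28.9  -7.1 -16.6] q6 0.3
tool cm to go [-0.    0.15  0.11]
0.03 13
[0 0 0 0 0 0 0 7 0 3 3 0 0 0]
0.05 6
[0 0 0 0 0 0 0 0 0 2 4 0 0 0]
0.066 18
[0 6 6 6 0 0 0 0 0 0 0 0 0 0]
0.075 103
[10 27 22 27 17  0  0  0  0  0  0  0  0  0]
lid top 0.01033483290906575 [[0.283, -0.449, 0.005], [0.427, -0.17, 0.022]]
```

View pics/c9.png

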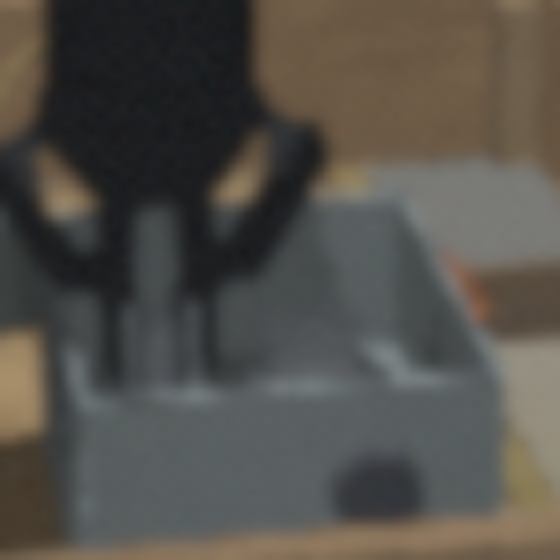

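The pin is visible between the fingers at crop px (155,340). The last 3 mm of commanded travel moved the tool only 0.6 mm while the force rose from 17 to 29 N, at the x expected for the stop. I'll ease off slightly and hold.

Emit:
{"name": "jog_arm", "arguments": {
  "deltas": [
    [0,0,0,0,0.15,0,0],
    [0,0,0,0,0,0,0],
    [0,0,0,0,0,0,0],
    [0,0,0,0,0,0,0],
    [0,0,0,0,0,0,0],
    [0,0,0,0,0,0,0],
    [0,0,0,0,0,0,0],
    [0,0,0,0,0,0,0],
    [0,0,0,0,0,0,0],
    [0,0,0,0,0,0,0]
  ]
}}

```text
t: 25.3
tool_pos: [0.5587, 0.233, 0.093]
tool_rot: [2.236, 2.189, 0.01]
contact_force: [23.1, -7.9, -12.3]
opening: 0.0141
```

Run:
```python
from h import *
I,D=grab('top');X=cloud('top',D);X0=cloud('top',np.load('top0.npy'))
for nm,(a,b,c,d) in dict(tape=(240,275,355,390),glue=(168,200,365,412),oil=(205,245,140,180)).items():
    f=lambda Q:(lambda W:np.median(W[W[:,2]>.025],0).round(3))(Q[a:b,c:d].reshape(-1,3))
    print(nm,f(X0),f(X))
to(.5587,.233,.093)
print(ctrl.finish_job())
```

```text
tape [ 0.435 -0.071  0.061] [ 0.435 -0.071  0.061]
glue [ 0.619 -0.116  0.12 ] [ 0.618 -0.118  0.119]
oil [0.507 0.477 0.067] [0.507 0.478 0.067]
t 25.35 pos [0.5587 0.2331 0.093 ] xax [ 0.021  1.    -0.004] zax [ 0.013 -0.004 -1.   ] open 0.0141 F [ 22.9  -8.3 -13.2] q6 0.3
tool cm to go [-0.01  0.   -0.  ]
the job is handed in; nothing more can be done
None
```

I handed the job in at t ≈ 25.4 s, with the lid on the bench and the gripper still holding the tensioner pin at its forward stop. No verdict was reported.

- **Lid:** I lifted it by the knob and lowered it gently, knob up, at about x 0.354, y -0.265, right of the frame and nearer than the hook board. The depth check after release showed it flat, with its top 10 mm above the bench.
- **Tensioner arm:** It is at its stop as far as I can tell. The tool ended at x 0.559, and the box wall measurement puts the pin there at the stop. The last 3 mm of commanded push moved the tool only 0.6 mm while the force rose from 17 to 29 N. I eased off and held it at about 23 N toward the front wall, steady. The joint angle itself can't be read directly.
- **Other items:** The oil can, glue bottle and tape measure were within 2 mm of where they started.

**What went wrong on the way:**
- My first grip on the knob looked too high, so I redid it 5 mm lower.
- My first pull on the pin, with the jaws closing sideways, appeared to slip along the pads: the force dropped while the tool crept past the expected stop. I let go, confirmed from the depth image that the pin was back at rest, and regripped with the jaws along the direction of pull.
- At the end there was still an 8 N sideways and 13 N downward load at the wrist. The sideways part fits my pivot estimate being about 3 mm off.

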